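# Tighten and pin the castle nut of the bench-pin holder

## Task

The castle nut that clamps the jeweller's bench-pin holder has come loose. Tighten it clockwise until its brass pip points along the washer's tab (there it is tight), then carry on a little further (less than a sixth of a turn past tight) to bring its slots in line with the cross hole of the stud, and only then slide the lock pin that fits in through slot and hole, fully home with its collar against the nut, and let go. Leave the thick pin and the other things on the bench where they are.

Things in the scene. Friction and masses are not known exactly. Their poses are not given: they have to be found in the camera images.
- foot: Fixed steel foot of the bench-pin holder, origin on the bench on the vertical axis of stud and nut. Round flange of 120 mm diameter, top at z = 16 mm; flat brass washer under the nut, 60 mm diameter, top at z = 31 mm. A swivel arm 34 mm wide, top at z = 28 mm, runs out at +70 degrees from the foot's x axis (counterclockwise from above) to a wooden bench pin.
- bench_pin (a point): Top centre of the wooden bench pin on the swivel arm, 210 mm from the stud's axis, 48 mm above the bench. The wood reaches from 160 to 270 mm from the axis and is 90 mm wide. Fixed, not to be handled.
- tab_tip (a point): Outer end of the brass washer's tab (8 mm wide, sticks out to 45 mm from the axis), in the foot's +30 degree direction. The nut is tight from the moment its pip points the same way as this tab.
- nut (a joint): Castle nut's angle in rad, growing clockwise seen from above (tightening). 0 = pip points along the tab, nut just tight; negative = loose (starts at -0.75 to -0.35). It resists with 0.2 N m of friction plus 0.1 N m per rad turned past -0.8 (spring under the washer). It stays where it is left and does not sink as it turns. Over 0.95 rad it is overtightened.
- nut_center (a point): Point on the nut's axis at the top of its hexagon, 53 mm above the bench; turns with the nut. Hexagon 46 mm across flats, 31 to 53 mm above the bench; flats face along this frame's x axis and every 60 degrees. Above it a crown of six teeth (43 mm over all) up to 68 mm, with six slots 9 mm wide, open upward, floor at 53 mm, one over the middle of each flat.
- nut_slot (a point): The slot that must come in line with the stud's hole: point in it, on the nut's x axis, 19 mm from the nut's axis, 61.5 mm above the bench; turns with the nut. It comes in line 0.25 to 0.6 rad past tight. Seen from above it is the slot next clockwise from the pip (30 degrees). Another slot may be in line before the nut is tight: that does not count.
- nut_pip (a point): Brass pip (5 mm) on the hexagon's shoulder at one corner, 23 mm from the axis, 30 degrees counterclockwise from the nut's x axis; turns with the nut.
- stud_hole (a point): Centre of the cross hole in the fixed stud (30 mm diameter, top 71 mm above the bench), on the nut's axis, 61.5 mm above the bench. The hole is 9 mm wide and 9 mm high and runs right through along this frame's x axis; a brass line on the stud's top shows its direction. The pin may come from either end; the nut is in line when its x axis is parallel to this one.
- pin: Loose steel lock pin, 35 to 70 g, the one that fits, standing on its head block. Origin at the centre of the head's underside, z up, x along the shaft towards the tip. Head 20 x 12 x 30 mm (x, y, z), gripped by its sides 12 mm apart; collar 13 mm thick, x = 10 to 18 mm; shaft 5 mm thick, x = 18 to 60 mm, tapered tip; collar and shaft centred 15 mm above the underside.
- pin_mid (a point): Point on the pin's shaft axis 37 mm ahead of the head's centre (19 mm ahead of the collar's face): when the pin is home it lies at the hole's centre.
- thick_pin: A like pin whose shaft is 11 mm thick, too thick for the hole (collar 17 mm); same head, length, origin and axes. Stays where it is.
- tin: Bystander: round aluminium tin, 64 mm diameter, 45 mm high; origin under its centre.
- loupe: Bystander: black loupe, 34 mm diameter, 26 mm high; origin under its centre.
- mallet: Bystander: small hammer, 220 mm long, lying along its x axis, head at the +x end.
Not all that is in view belongs to the job. Leave any orange look-alike of the pin alone.

How it is judged:
On the way:
1. the nut is past tight with its slot in line with the stud's hole (within 0.1 rad), the pin not yet in the nut (its mid point more than 40 mm from the hole) (value of joint nut above 0 rad and angle between the x axis of nut_center and the x axis of stud_hole, either way round below 0.1 rad and distance between pin_mid and stud_hole above 0.04 m), for 0.2 s.
At the end, for the whole second after the job is handed in: The nut is past tight, its slot in line with the stud's hole within 0.15 rad, and the pin rests in slot and hole along the hole (within 0.25 rad), its mid point within 5 mm of the hole's centre (collar at the nut), released and still (value of joint nut above 0 rad and angle between the x axis of nut_center and the x axis of stud_hole, either way round below 0.15 rad and distance between pin_mid and stud_hole below 0.005 m and angle between the x axis of pin and the x axis of stud_hole, either way round below 0.25 rad and linear speed of pin below 0.02 m/s); the robot touches nothing.
It fails at once if the nut is overtightened, more than 0.95 rad past tight (value of joint nut above 0.95 rad).
It fails at once if the thick pin or a bystander is moved by more than 20 mm (distance of any of thick_pin, tin, loupe, mallet from where it was at the start of the episode above 0.02 m).
It also fails if it takes over 58 s, if anything falls off the work surface, if the arm or the gripper's body presses on something with over 40 N, if the wrist force passes 120 N, or if a joint passes its speed limit or range.

## Robot

A 6-joint arm with a two-finger parallel gripper is mounted at the origin on the work surface. World frame = base frame: x ahead of the robot, y to its left, z up, the work surface at z = 0. Lengths are in m, angles in rad, forces in N, time in s.
With the tool pointing down it reaches from about 0.3 to 0.875 m from the base axis. Payload 6.4 kg.
Tool frame: the origin (TCP) lies at the very end of the fingers, on their centre line; the grasp point (between the pads) lies 19 mm behind it; z points along the fingers, y is the direction in which the jaws open and shut (so a half turn about z gives the same grasp; the last joint's range is limited). The gripper opens to 85 mm and grips with 20 to 120 N. Pads are 22 mm wide; open, the fingers measure 114 mm over their backs; the gripper's body (76 mm by 85 mm) begins 54 mm behind the grasp point. The pads swing forward as they close: fully open they stand 13 mm farther back than shut.
Start: joints at [0.94, 0.181, 1.607, -0, 1.354, -0.206], TCP at [0.237, 0.524, 0.231] pointing down, gripper open.
Joint ranges: [-2.99, 2.99], [-0.89, 2.07], [0.3, 2.58], [-1.14, 4.28], [0, 2.63], [-3.12, 3.12]. Speed limits (rad/s): [2.57, 2.57, 3.01, 3.14, 3.14, 3.14].

## Interface

Orientations are given as a rotation vector (axis times angle).
In Python, from station import ctrl, eyes gives the robot as it stands.
- The arm moves only by the tool play_rows, never from a script. Its arguments are lists of equal length, an entry for each row: "angular": the turn, a rotation vector about the tool's x, y, z in units of 8 degrees (1.0 is 8 degrees), a list of three; "translation": the shift along the tool's x, y, z in units of 25 mm (1.0 is 25 mm), a list of three; "fingers": the gripper's target within -1 to 1 (fully open at 1, half-way at 0, shut at -1). In form: {"angular": [[wx, wy, wz], ...], "translation": [[tx, ty, tz], ...], "fingers": [fingers, ...]}. A call has 1 to 8 rows; each row is the pose to reach, as a shift and turn from the pose commanded when the call began, along the tool's axes at that moment; what a row does not reach only later rows make up. A row lasts 1/8 s, in which the tool goes at most 62.5 mm and 10.7 degrees, less where a joint would pass 70% of its speed; a pose out of reach is approached as far as the arm can. A call with a gripper value outside its range is refused whole. The fingers move at their own pace and stop on an object; the grip force is fixed at half the most. Time passes only in rows, so rows that repeat a pose let the fingers close. It gives the time, the measured TCP pose, the force and the opening at its end, in the units of the state.
- ctrl.read_state(): the state, without advancing time (a new reading comes with each control period).
- eyes.get_image(name): name is "scene" or "side" or "wrist"; returns (picture, depth): 384x512x3 uint8, red, green, blue; 384x512 float32, m along the optical axis (not along the pixel's ray), 0 where there is no reading.
- eyes.camera_info(name): a dict with "vertical_fov" (degrees; the focal length in pixels is half the picture's height over the tangent of half this angle, whatever the lens; pixels are square), "cx", "cy" (the principal point, pixels), "extrinsics" (4x4, takes a point from camera to world coordinates). Camera axes: x right, y up, looking along -z (the intrinsics and any distortion apply to the point x, -y, -z); pixel columns grow to the right and rows downward; lengths in m; the calibration is good to about 2 mm. A picture is of the moment at which its call begins: read the wrist's pose just before it. camera_info takes no time and is no camera call; for the wrist camera it gives the pose at the moment of the call.
- ctrl.sign_off(): hands the job in, once; it reports no verdict.
The state is a dict: "time": time; "joint_positions": joint angles; "joint_vel": joint speeds; "effort": joint torques, N m; "eef_pos": TCP position; "ee_rot": TCP orientation; "wrist_force": force on the tool from outside, world axes, zero at the start; "wrist_torque": the same for the moment, N m; "opening": finger opening in m.
Only numpy, scipy, OpenCV 4.12 (cv2) and the standard library are available. Lean on these libraries where they do the work, as an engineer would, in place of code of your own. Each camera call takes 0.05 s, during which the arm holds its last target.

## Working session

There is one attempt and no reset: what is moved stays moved. The work goes in short steps, Python scripts to look and compute and a tool call to move; the robot and the scene stay as the last step left them, time stands still between calls to the robot, and variables do not carry over. Pictures are saved under pics/ and viewed, and the job is handed in when it is done.

Besides the shell and the picture viewer there is one more tool, called by a JSON object that holds its "api" and its "payload". play_rows: Moves the arm, as the interface text tells. Its arguments: {"type":"object","properties":{"angular":{"type":"array","items":{"type":"array","items":{"type":"number"}}},"translation":{"type":"array","items":{"type":"array","items":{"type":"number"}}},"fingers":{"type":"array","items":{"type":"number"}}},"required":["angular","translation","fingers"]}

```bash
ls; mkdir -p pics
python3 - <<'E'
from station import ctrl, eyes
import cv2
s=ctrl.read_state();print(s)
for n in ("scene","side","wrist"):
    print(n,eyes.camera_info(n))
    p,d=eyes.get_image(n)
    import numpy as np
    np.savez(f"pics/{n}0.npz",p=p,d=d)
    cv2.imwrite(f"pics/{n}0.png",p[:,:,::-1])
E
```

```text
pics
{'time': 0.0, 'joint_positions': array([ 9.39679284e-01,  1.81557375e-01,  1.60797221e+00,  1.94433531e-05,
        1.35380699e+00, -2.06271562e-01]), 'joint_vel': array([-0.00011086, -0.00048036,  0.00213542, -0.0006252 ,  0.00038398,
        0.0002984 ]), 'effort': array([-1.96423271e-04, -4.44861245e+01, -3.51339912e+01, -2.88830179e-04,
        9.05823457e-03,  1.61025275e-05]), 'eef_pos': array([0.23664338, 0.52345757, 0.23039227]), 'ee_rot': array([-6.62191316e-01, -3.07026668e+00,  2.49002808e-03]), 'wrist_force': array([ 0.13920576, -1.00944497, -1.10392255]), 'wrist_torque': array([-0.01312663,  0.03292015,  0.0420422 ]), 'opening': 0.0855839253875142}
scene {'vertical_fov': 50.10818756529335, 'cx': 249.73585019611008, 'cy': 188.3259157244966, 'extrinsics': array([[ 0.49367886, -0.60068043,  0.62885945,  1.26781414],
       [ 0.8695625 ,  0.35087866, -0.34748413, -0.42264932],
       [-0.01192645,  0.71837817,  0.69555055,  0.81934262],
       [ 0.        ,  0.        ,  0.        ,  1.        ]])}
side {'vertical_fov': 53.29675540113082, 'cx': 255.70488752255275, 'cy': 193.1582750393487, 'extrinsics': array([[ 0.94821417,  0.19173107, -0.25323721,  0.35949696],
       [-0.31750653,  0.59452081, -0.73873852, -0.75242431],
       [ 0.00891566,  0.7808868 ,  0.62460893,  0.68139804],
       [ 0.        ,  0.        ,  0.        ,  1.        ]])}
wrist {'vertical_fov': 69.06893807195777, 'cx': 252.36674175130253, 'cy': 192.80862183600664, 'extrinsics': array([[ 0.41287002, -0.8713315 , -0.26517875,  0.16864189],
       [ 0.91078921,  0.39461127,  0.12142881,  0.55344817],
       [-0.00116222, -0.29165626,  0.95652249,  0.37183845],
       [ 0.        ,  0.        ,  0.        ,  1.        ]])}
```

View pics/scene0.png

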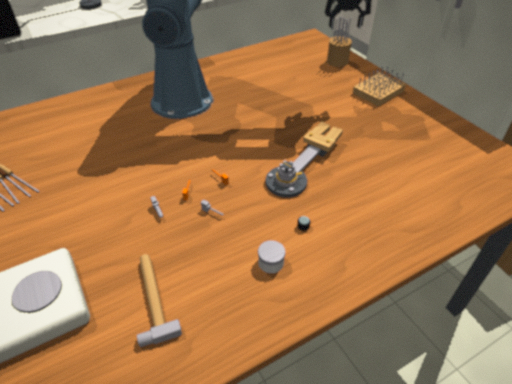

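View pics/side0.png

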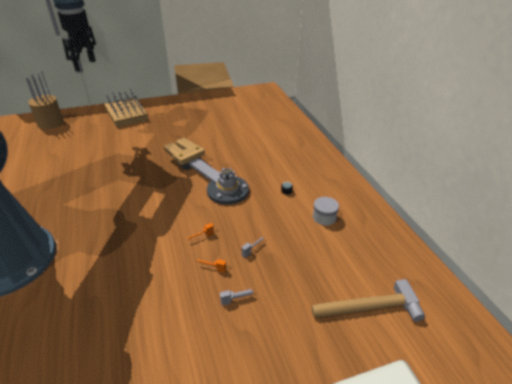

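View pics/wrist0.png

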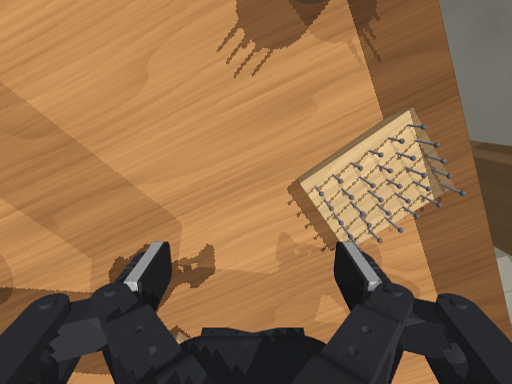

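The scene shows two grey pins: A at scene (156,207) / side (237,297), and B at scene (210,208) / side (252,246). The two orange look-alikes are at scene (186,192) and (222,178). The nut is at scene (287,175) / side (228,183). I'll take rough positions and enlarge the pins.

```bash
cat > h.py <<'E'
import numpy as np, cv2
from scipy.spatial.transform import Rotation as R
def ray(info,u,v):
    f=192/np.tan(np.radians(info["vertical_fov"])/2)
    d=np.stack([(np.asarray(u,float)-info["cx"])/f,-(np.asarray(v,float)-info["cy"])/f,-np.ones(np.shape(u))],-1)
    E=info["extrinsics"]; return E[:3,3],d@E[:3,:3].T
def onz(info,u,v,z):
    o,d=ray(info,u,v); t=(z-o[2])/d[...,2]; return o+d*t[...,None] if np.ndim(t) else o+d*t
def dep(info,u,v,D):
    o,d=ray(info,u,v); return o+d*np.asarray(D)[...,None]
def proj(info,P):
    f=192/np.tan(np.radians(info["vertical_fov"])/2);E=info["extrinsics"]
    c=(np.asarray(P)-E[:3,3])@E[:3,:3]
    return np.stack([info["cx"]+f*c[...,0]/-c[...,2],info["cy"]-f*c[...,1]/-c[...,2]],-1)
E
python3 - <<'E'
from station import ctrl, eyes
from h import *
pts={"scene":dict(A=(156,207),B=(206,207),nut=(287,171),tin=(271,250),loupe=(304,222),o1=(186,192),o2=(224,180),wood=(322,133)),
"side":dict(A=(227,298),B=(246,250),nut=(228,178),tin=(326,205),loupe=(287,187),o1=(221,266),o2=(209,230),wood=(184,150))}
zz=dict(A=.025,B=.025,nut=.068,tin=.045,loupe=.026,o1=.025,o2=.025,wood=.048)
for n in pts:
    i=eyes.camera_info(n);z=np.load(f"pics/{n}0.npz")
    for k,(u,v) in pts[n].items():
        print(n,k,onz(i,u,v,zz[k]).round(3),dep(i,u,v,z["d"][v,u]).round(3))
a=np.load("pics/scene0.npz")["p"][160:240,130:250]; b=np.load("pics/side0.npz")["p"][215:315,180:290]
c=np.load("pics/scene0.npz")["p"][145:205,255:325]
im=[cv2.resize(x[:,:,::-1],(400,300),interpolation=cv2.INTER_CUBIC) for x in (a,b,c,np.load("pics/side0.npz")["p"][155:210,195:265])]
cv2.imwrite("pics/crop0.png",np.vstack([np.hstack(im[:2]),np.hstack(im[2:])]))
E
```

```text
scene A [ 0.486 -0.277  0.025] [ 0.483 -0.276  0.022]
scene B [ 0.553 -0.162  0.025] [ 0.55  -0.161  0.022]
scene nut [0.581 0.075 0.068] [0.571 0.082 0.058]
scene tin [ 0.774 -0.095  0.045] [ 0.775 -0.096  0.047]
scene loupe [0.728 0.032 0.026] [0.728 0.033 0.025]
scene o1 [ 0.474 -0.185  0.025] [ 0.477 -0.186  0.029]
scene o2 [ 0.483 -0.072  0.025] [ 0.477 -0.069  0.019]
scene wood [0.468 0.28  0.048] [0.465 0.284 0.045]
side A [ 0.461 -0.283  0.025] [ 0.462 -0.28   0.02 ]
side B [ 0.537 -0.169  0.025] [ 0.537 -0.169  0.025]
side nut [0.558 0.058 0.068] [0.561 0.071 0.058]
side tin [ 0.774 -0.101  0.045] [ 0.776 -0.099  0.042]
side loupe [0.717 0.022 0.026] [0.717 0.022 0.026]
side o1 [ 0.47  -0.198  0.025] [ 0.471 -0.194  0.021]
side o2 [ 0.471 -0.078  0.025] [ 0.472 -0.072  0.02 ]
side wood [0.474 0.266 0.048] [0.474 0.271 0.045]
```

View pics/crop0.png

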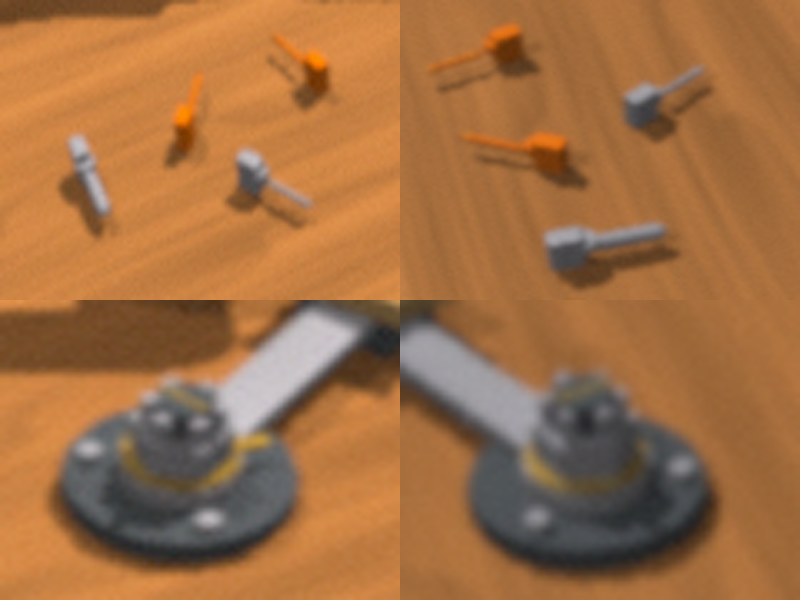

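A at scene (156,207) has a shaft nearly as thick as its collar, so it is the thick pin. B at scene (210,208) has a thin shaft and a distinct collar, so it is the lock pin. The orange ones stay alone. Next I'll take the wrist camera over the nut, which is at about (0.565, 0.088).

```bash
cat >> h.py <<'E'
def go(s,pos,Rt=None,yaw=0):
    """prints translation units, angular units to reach pos (and rotation matrix Rt) from state s"""
    R0=R.from_rotvec(s["ee_rot"]).as_matrix()
    t=R0.T@(np.asarray(pos)-s["eef_pos"])/.025
    a=np.zeros(3) if Rt is None else R.from_matrix(R0.T@Rt).as_rotvec()/np.radians(8)
    print("trans",t.round(2),"ang",a.round(2))
def down(yaw):
    """tool pointing down with tool x at world angle yaw"""
    c,s_=np.cos(yaw),np.sin(yaw); x=np.array([c,s_,0]);z=np.array([0,0,-1.]);return np.stack([x,np.cross(z,x),z],1)
E
python3 - <<'E'
from station import ctrl
from h import *
s=ctrl.read_state();M=R.from_rotvec(s["ee_rot"]).as_matrix();print(M.round(3), np.degrees(np.arctan2(M[1,0],M[0,0])))
y=np.arctan2(M[1,0],M[0,0])
go(s,(0.565,0.088,0.16),down(y))
E
```

```text
[[-0.911  0.412 -0.001]
 [ 0.412  0.911 -0.001]
 [ 0.    -0.001 -1.   ]] 155.6592112121785
trans [-19.15 -10.46   2.83] ang [-0.01 -0.    0.  ]
```

{"api": "play_rows", "payload": {"translation": [[-19.2,-10.5,2.8],[-19.2,-10.5,2.8],[-19.2,-10.5,2.8],[-19.2,-10.5,2.8],[-19.2,-10.5,2.8],[-19.2,-10.5,2.8],[-19.2,-10.5,2.8],[-19.2,-10.5,2.8]], "angular": [[0,0,0],[0,0,0],[0,0,0],[0,0,0],[0,0,0],[0,0,0],[0,0,0],[0,0,0]], "fingers": [1,1,1,1,1,1,1,1]}}

```text
time: 1.15
eef_pos: [0.5362, 0.126, 0.1675]
ee_rot: [-0.663, -3.071, -0.0]
wrist_force: [0.7, 0.5, -0.3]
opening: 0.0853
```

Run:
```python
from station import ctrl
from h import *
s=ctrl.read_state();M=R.from_rotvec(s["ee_rot"]).as_matrix()
print(s["eef_pos"],s["joint_positions"].round(3))
go(s,(0.565,0.088,0.16))
```

```text
[0.53620088 0.12595133 0.16748074] [ 0.015  0.193  1.728  0.     1.22  -1.131]
trans [-1.68 -0.91  0.3 ] ang [0. 0. 0.]
```

{"api": "play_rows", "payload": {"translation": [[-1.7,-0.9,0.3],[-1.7,-0.9,0.3],[-1.7,-0.9,0.3]], "angular": [[0,0,0],[0,0,0],[0,0,0]], "fingers": [1,1,1]}}

```text
time: 1.52
eef_pos: [0.5642, 0.0899, 0.1598]
ee_rot: [-0.663, -3.069, -0.0]
wrist_force: [-0.3, 0.1, -0.0]
opening: 0.0849
```

Run:
```python
from station import ctrl,eyes
from h import *
s=ctrl.read_state();print(s["eef_pos"])
i=eyes.camera_info("wrist");p,d=eyes.get_image("wrist")
np.savez("pics/w1.npz",p=p,d=d,**i)
cv2.imwrite("pics/w1.png",p[:,:,::-1])
c=proj(i,(.565,.088,.06));print(c)
u,v=map(int,c);cr=p[max(0,v-75):v+75,u-100:u+100,::-1]
cv2.imwrite("pics/w1c.png",cv2.resize(cr,None,fx=4,fy=4,interpolation=cv2.INTER_CUBIC));print(u-100,v-75)
```

```text
[0.56421739 0.08994354 0.15984755]
[251.83240898 195.34995136]
151 120
```

View pics/w1.png

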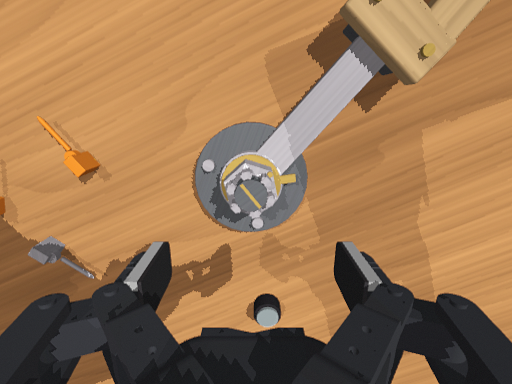

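View pics/w1c.png

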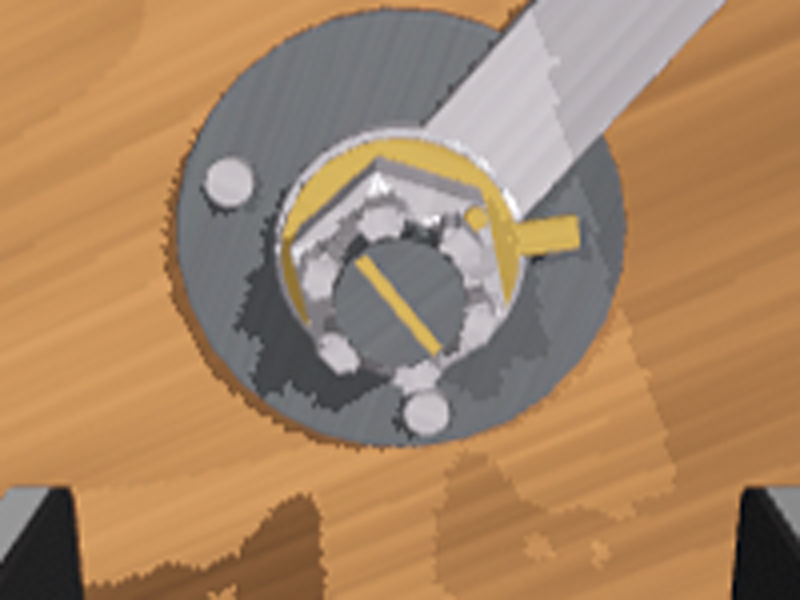

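The view shows the stud's brass line at crop (362,260)–(436,350), the pip at (476,217), and the tab to the right with its end at (580,232). I'll measure these by colour mask.

```bash
cat > m.py <<'E'
from h import *
def nutmeas(f,show=True):
    z=np.load(f);p=z["p"];i={k:z[k] if k=="extrinsics" else float(z[k]) for k in("vertical_fov","cx","cy","extrinsics")}
    hsv=cv2.cvtColor(p,cv2.COLOR_RGB2HSV)
    m=cv2.inRange(hsv,(21,110,120),(32,255,255))
    n,L,S,C=cv2.connectedComponentsWithStats(m)
    for k in range(1,n):
        if S[k,4]>=8 : print(k,S[k],C[k].round(1))
    return p,i,m,L,S,C
E
python3 - <<'E'
from m import *
p,i,m,L,S,C=nutmeas("pics/w1.npz")
E
```

```text
2 [423  43  12  14 122] [428.6  49.2]
3 [222 155  74  40 578] [261.3 169.7]
5 [240 185  21  23  90] [250.2 195.9]
6 [222 186   4   9  15] [223.3 190.1]
```

Run:
```python
from m import *
p,i,m,L,S,C=nutmeas("pics/w1.npz")
for r in range(166,186): print(r,''.join('#' if x else '.' for x in m[r,255:300]))
# line
ys,xs=np.where(L==5);P=onz(i,xs,ys,.071)[:,:2];c=P.mean(0)
w,V=np.linalg.eigh(np.cov(P.T));print("stud",c.round(4),"len",(P@V[:,1]).ptp() if hasattr(P,'ptp') else np.ptp(P@V[:,1]),"hole ang",np.degrees(np.arctan2(V[1,1],V[0,1])))
# flange circle via depth heights
```

```text
2 [423  43  12  14 122] [428.6  49.2]
3 [222 155  74  40 578] [261.3 169.7]
5 [240 185  21  23  90] [250.2 195.9]
6 [222 186   4   9  15] [223.3 190.1]
166 ................####.........................
167 ................####.........................
168 .................####........................
169 .................####........................
170 ..................####.......................
171 ..................####.......................
172 ..............##..#####......................
173 .............####.#####......................
174 ............############.............###.....
175 .............#####.#####....############.....
176 ..............###..#####################.....
177 ...................######################....
178 ...................######################....
179 ...................######################....
180 ....................#####################....
181 ....................#####################....
182 ....................##############...........
183 ....................######..#................
184 ....................#####....................
185 .....................####....................
stud [0.5618 0.088 ] len 0.026377628715565482 hole ang -166.1638486771443
```

Run:
```python
from m import *
import sys
z=np.load("pics/w1.npz");i={k:z[k] if k=="extrinsics" else float(z[k]) for k in("vertical_fov","cx","cy","extrinsics")}
c=np.array([.5618,.088])
A=lambda v:np.degrees(np.arctan2(v[1],v[0]))
pip=onz(i,269.6,174,.054)[:2]-c; tab=onz(i,295.8,178,.031)[:2]-c; mid=onz(i,286,179,.031)[:2]-c
print("pip",np.hypot(*pip),A(pip),"tab",np.hypot(*tab),A(tab),np.hypot(*mid),A(mid))
print("nut angle deg (cw)",A(tab)-A(pip))
w=onz(i,428.6,49.2,.05)[:2]-c;print("brass on wood",np.hypot(*w),A(w))
print(dep(i,250,196,z["d"][196,250]))
# flange: bolt heads / flange by depth
H,W=z["d"].shape;vv,uu=np.mgrid[:H,:W];P=dep(i,uu,vv,z["d"]);mm=((abs(P[...,2]-.016)<.004)&(np.hypot(P[...,0]-c[0],P[...,1]-c[1])<.09)).astype(np.uint8)
cn=max(cv2.findContours(mm,cv2.RETR_EXTERNAL,cv2.CHAIN_APPROX_NONE)[0],key=cv2.contourArea)[:,0]
e=cv2.minEnclosingCircle((onz(i,cn[:,0],cn[:,1],.016)[:,:2]*1000).astype(np.float32));print("flange",e)
```

```text
pip 0.02335061156891878 107.21820197857103 tab 0.045503575665337484 73.29287413499853 0.03572557501536814 73.75659035997164
nut angle deg (cw) -33.925327843572504
brass on wood 0.18757490781265462 104.81686359623177
[0.56198078 0.08764226 0.07017911]
flange ((560.5655517578125, 89.37151336669922), 60.199806213378906)
```

Nut angle is about −0.59 rad and the stud is at (0.5615, 0.0885). The hole direction is 13.8° and the nut's x axis is at 77.2°, so it needs about 63.4° clockwise, ending near +0.51 rad. That fits the stated range. I'll grip the flats with tool y at 77.2°.

Run:
```python
from station import ctrl
from h import *
s=ctrl.read_state()
go(s,(0.5615,0.0885,0.16),down(np.radians(167.2)));go(s,(0.5615,0.0885,0.035),down(np.radians(167.2)))
```

```text
trans [ 0.06 -0.12  0.01] ang [ 0.   -0.01 -1.44]
trans [ 0.06 -0.12  5.01] ang [ 0.   -0.01 -1.44]
```

{"api": "play_rows", "payload": {"translation": [[0.06,-0.12,0],[0.06,-0.12,0],[0.06,-0.12,2],[0.06,-0.12,4],[0.06,-0.12,5],[0.06,-0.12,5],[0.06,-0.12,5]], "angular": [[0,0,-1.44],[0,0,-1.44],[0,0,-1.44],[0,0,-1.44],[0,0,-1.44],[0,0,-1.44],[0,0,-1.44]], "fingers": [1,1,1,1,1,1,1]}}

```text
time: 2.45
eef_pos: [0.5632, 0.0881, 0.0368]
ee_rot: [0.352, 3.12, 0.0]
wrist_force: [1.2, -0.0, 0.1]
opening: 0.0853
```

Run:
```python
from station import ctrl,eyes
from h import *
s=ctrl.read_state();print(s["eef_pos"],s["wrist_force"]);go(s,(0.5615,0.0885,0.035),down(np.radians(167.2)))
p,d=eyes.get_image("side");cv2.imwrite("pics/s2.png",cv2.resize(p[120:240,170:330,::-1],None,fx=5,fy=5))
```

```text
[0.56318118 0.08808874 0.03675243] [ 1.206839   -0.04292379  0.11820088]
trans [0.07 0.   0.07] ang [ 0.    0.01 -0.01]
```

View pics/s2.png

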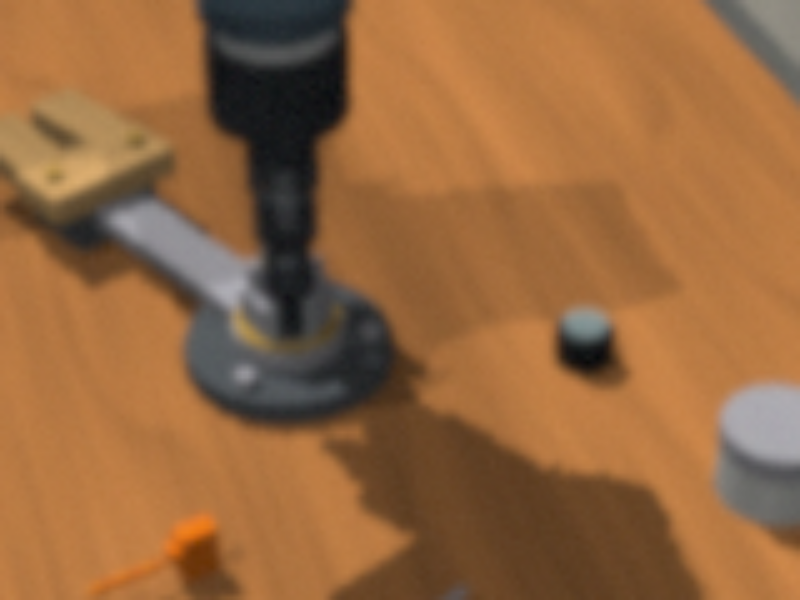

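The open gripper straddles the nut with no contact force. Now I'll close it.

{"api": "play_rows", "payload": {"translation": [[0.07,0,0.06],[0.07,0,0.06],[0.07,0,0.06],[0.07,0,0.06],[0.07,0,0.06],[0.07,0,0.06],[0.07,0,0.06],[0.07,0,0.06]], "angular": [[0,0,0],[0,0,0],[0,0,0],[0,0,0],[0,0,0],[0,0,0],[0,0,0],[0,0,0]], "fingers": [1,-1,-1,-1,-1,-1,-1,-1]}}

```text
time: 3.5
eef_pos: [0.561, 0.0891, 0.0348]
ee_rot: [0.351, 3.121, 0.003]
wrist_force: [-2.3, 3.7, 6.5]
opening: 0.0445
```

Gripped, opening about 45 mm. Turning clockwise (+z tool) in steps.

{"api": "play_rows", "payload": {"translation": [[0,0,0],[0,0,0],[0,0,0],[0,0,0],[0,0,0],[0,0,0],[0,0,0],[0,0,0]], "angular": [[0,0,0.5],[0,0,1],[0,0,1.5],[0,0,2],[0,0,2.5],[0,0,3],[0,0,3.5],[0,0,4]], "fingers": [-1,-1,-1,-1,-1,-1,-1,-1]}}

```text
time: 4.5
eef_pos: [0.5614, 0.0898, 0.0348]
ee_rot: [1.2, 2.902, 0.005]
wrist_force: [0.7, 8.2, 5.2]
opening: 0.0443
```

{"api": "play_rows", "payload": {"translation": [[0,0,0],[0,0,0],[0,0,0],[0,0,0],[0,0,0],[0,0,0],[0,0,0],[0,0,0]], "angular": [[0,0,0.6],[0,0,1.2],[0,0,1.8],[0,0,2.4],[0,0,3],[0,0,3.6],[0,0,3.9],[0,0,3.9]], "fingers": [-1,-1,-1,-1,-1,-1,-1,-1]}}

```text
time: 5.5
eef_pos: [0.5621, 0.0902, 0.0349]
ee_rot: [1.935, 2.474, 0.008]
wrist_force: [3.6, 11.1, 2.2]
opening: 0.0447
```

Run:
```python
from station import ctrl
from h import *
s=ctrl.read_state();M=R.from_rotvec(s["ee_rot"]).as_matrix()
print(s["eef_pos"],s["wrist_force"],s["wrist_torque"],np.degrees(np.arctan2(M[1,1],M[0,1])),s["opening"])
```

```text
[0.56210739 0.09017896 0.03487561] [ 3.59284964 11.07574591  2.1530063 ] [ 1.55768974 -0.50277711 -0.0277521 ] 13.933119328402343 0.04469825553547976
```

Tool y is now at 13.9°. I'll open, lift and look.

{"api": "play_rows", "payload": {"translation": [[0,0,0],[0,0,0],[0,0,0],[0,0,0],[0,0,-2],[0,0,-4],[0,0,-5],[0,0,-5]], "angular": [[0,0,0],[0,0,0],[0,0,0],[0,0,0],[0,0,0],[0,0,0],[0,0,0],[0,0,0]], "fingers": [1,1,1,1,1,1,1,1]}}

```text
time: 6.5
eef_pos: [0.5622, 0.0878, 0.1614]
ee_rot: [1.932, 2.472, 0.005]
wrist_force: [0.2, 0.3, -0.1]
opening: 0.0852
```

```bash
cat >> m.py <<'E'
def snap(fn,P,zoom=4,hw=100,hh=75):
    from station import ctrl,eyes
    s=ctrl.read_state();i=eyes.camera_info("wrist");p,d=eyes.get_image("wrist")
    np.savez(f"pics/{fn}.npz",p=p,d=d,**i)
    u,v=map(int,proj(i,P));u0=max(u-hw,0);v0=max(0,v-hh)
    cv2.imwrite(f"pics/{fn}.png",cv2.resize(p[v0:v+hh,u0:u+hw,::-1],None,fx=zoom,fy=zoom,interpolation=cv2.INTER_CUBIC))
    print("tcp",s["eef_pos"],"crop origin",u0,v0,s["opening"])
    return i,p,d
E
python3 - <<'E'
from m import *
snap("w3",(.5615,.089,.06))
p,i,m,L,S,C=nutmeas("pics/w3.npz")
E
```

```text
tcp [0.56222137 0.08784594 0.16141645] crop origin 151 115 0.08520985238758597
1 [223 144  59  53 591] [256.6 165.3]
2 [238 195  30   2  60] [252.5 195.5]
```

View pics/w3.png

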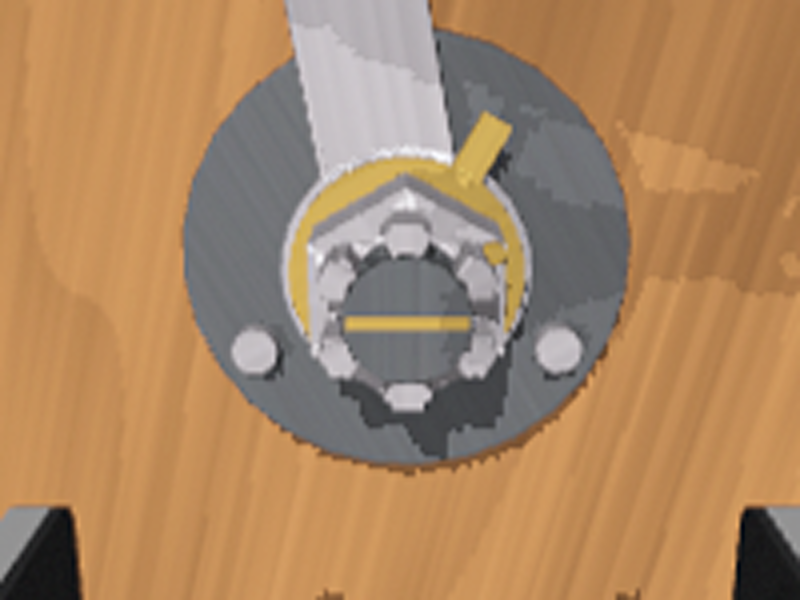

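The pip at crop (495,252) is past the tab, and the left and right slots line up with the brass line (crop row 323). A numeric check from the tooth pairs and the pip comes next.

Run:
```python
from m import *
z=np.load("pics/w3.npz");i={k:z[k] if k=="extrinsics" else float(z[k]) for k in("vertical_fov","cx","cy","extrinsics")}
p,_,m,L,S,C=nutmeas("pics/w3.npz")
A=lambda v:np.degrees(np.arctan2(v[1],v[0]))
ys,xs=np.where(L==2);P=onz(i,xs,ys,.071)[:,:2];c=P.mean(0);w,V=np.linalg.eigh(np.cov(P.T));print("stud",c,A(V[:,1]))
f=lambda x,y,zz:onz(i,151+x/4,115+y/4,zz)[:2]
pip=f(495,252,.054)-c;tab=f(498,123,.031)-c;print(np.hypot(*pip),A(pip),np.hypot(*tab),A(tab))
T=[f(*q,.068) for q in((337,278),(335,357),(478,278),(475,355))]
print("slot dir",A((T[2]+T[3])/2-(T[0]+T[1])/2), "centre",sum(T)/4, A(T[2]-T[0]),A(T[3]-T[1]))
```

```text
1 [223 144  59  53 591] [256.6 165.3]
2 [238 195  30   2  60] [252.5 195.5]
stud [0.56217623 0.08821105] -166.1690376114934
0.02347813999469522 43.03269322812585 0.04402199131126739 73.18057016411285
slot dir 14.269132113876221 centre [0.56221973 0.08833247] 13.844449455677657 14.687738232170453
```

Nut: about +0.526 rad, slot within 1° of the hole, stud at (0.5622, 0.0882). Next, the view over pin B.

Run:
```python
from station import ctrl,eyes
from h import *
i=eyes.camera_info("scene");print(onz(i,222,217,.015),onz(i,206,207,.03))
i=eyes.camera_info("side");print(onz(i,266,239,.015),onz(i,246,247,.03))
s=ctrl.read_state();go(s,(0.555,-.16,.16),down(np.radians(103.8)))
```

```text
[ 0.59805284 -0.13729057  0.015     ] [ 0.55754714 -0.1632008   0.03      ]
[ 0.59691693 -0.14076049  0.015     ] [ 0.53876942 -0.16450111  0.03      ]
trans [-9.56 -2.62 -0.02] ang [0.01 0.   0.02]
```

{"api": "play_rows", "payload": {"translation": [[-9.6,-2.6,0],[-9.6,-2.6,0],[-9.6,-2.6,0],[-9.6,-2.6,0],[-9.6,-2.6,0],[-9.6,-2.6,0],[-9.6,-2.6,0]], "angular": [[0,0,0],[0,0,0],[0,0,0],[0,0,0],[0,0,0],[0,0,0],[0,0,0]], "fingers": [1,1,1,1,1,1,1]}}

```text
time: 7.42
eef_pos: [0.555, -0.1589, 0.1578]
ee_rot: [-1.931, -2.475, 0.0]
wrist_force: [0.5, -0.0, -0.0]
opening: 0.0854
```

Run:
```python
from m import *
snap("w4",(.56,-.158,.015))
```

```text
tcp [ 0.55500491 -0.1588975   0.157847  ] crop origin 157 106 0.08536769980045052
```

View pics/w4.png

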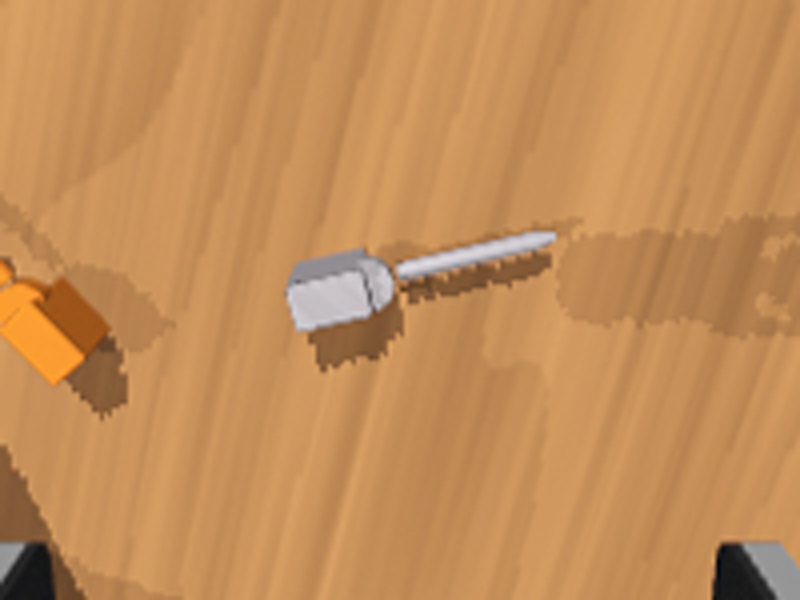

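Enlarged: a grey pin with its head top centred near crop (331,300), a distinct collar, and a thin shaft (about 4 px ≈ 4–5 mm) running to (555,237). This is the thin lock pin, B. Measuring it now.

Run:
```python
from m import *
from station import ctrl
z=np.load("pics/w4.npz");i={k:z[k] if k=="extrinsics" else float(z[k]) for k in("vertical_fov","cx","cy","extrinsics")}
p=z["p"];hsv=cv2.cvtColor(p,cv2.COLOR_RGB2HSV);m=cv2.inRange(hsv,(0,0,100),(180,45,255))
m[:160]=0;m[195:]=0;m[:,:220]=0;m[:,310:]=0
A=lambda v:np.degrees(np.arctan2(v[1],v[0]))
ys,xs=np.where(m);print(len(xs),xs.min(),xs.max())
k=xs>259;P=onz(i,xs[k],ys[k],.015)[:,:2];c=P.mean(0);w,V=np.linalg.eigh(np.cov(P.T));a=V[:,1]*np.sign(V[0,1]);print("shaft",c,A(a),"len",np.ptp(P@a),"wid",4*np.sqrt(w[0]) ,"tip",c+a*((P-c)@a).max())
g=cv2.inRange(hsv,(0,0,195),(180,40,255));
for r in range(168,192): print(r,''.join('#' if x else '.' for x in g[r,225:260]))
f=lambda x,y,zz:onz(i,157+x/4,106+y/4,zz)[:2]
Q=[f(*q,.03) for q in((287,290),(361,270),(371,314),(297,331))]
h=sum(Q)/4;print("head",h,[np.hypot(*(Q[j]-Q[j-1])).round(4) for j in range(4)],A(Q[1]-Q[0]),A(Q[2]-Q[3]))
print("head->tip",np.hypot(*(c+a*((P-c)@a).max()-h)),"axis offs of head",np.cross(a,h-c))
print("head from tip", c+a*((P-c)@a).max()-a*.06)
vv,uu=np.mgrid[165:195,222:262];D=dep(i,uu,vv,z["d"][165:195,222:262]);t=D[...,2]>.026;print("depth top",D[t].mean(0),t.sum())
```

```text
566 229 295
shaft [ 0.5758201  -0.13993016] 27.286532255518495 len 0.0375139203245895 wid 0.005189017302524039 tip [ 0.5928312  -0.13115513]
168 ...................................
169 ...................................
170 ...................................
171 ...................................
172 ................................###
173 ...........................#...####
174 ..................##.#.....##......
175 ...............#.#####....###......
176 ..........##.#########.....###.....
177 .......#.##############.....##.....
178 ....###################.....##.....
179 ....###################....###.....
180 ....###################.....#......
181 ....####################...........
182 .....##################...#........
183 .....###################...........
184 .....#####.###.#########...........
185 ......#############................
186 ......########.....................
187 ......#####........................
188 ...................................
189 ...................................
190 ...................................
191 ...................................
head [ 0.54074659 -0.15869535] [np.float64(0.0108), np.float64(0.0191), np.float64(0.0115), np.float64(0.0191)] 29.47966624552215 27.415519266025438
head->tip 0.05891748513356439 axis offs of head -0.0005979752430531823
head from tip [ 0.5395077  -0.15866157]
depth top [ 0.54020264 -0.1575537   0.03073425] 242<stdin>:14: DeprecationWarning: Arrays of 2-dimensional vectors are deprecated. Use arrays of 3-dimensional vectors instead. (deprecated in NumPy 2.0)
```

Run:
```python
from station import ctrl
from h import *
s=ctrl.read_state();go(s,(.5381,-.1596,.10),down(np.radians(27.3)))
```

```text
trans [ 0.14 -0.67  2.33] ang [-0.01 -0.    9.6 ]
```

{"api": "play_rows", "payload": {"translation": [[0.14,-0.67,1],[0.14,-0.67,2.3],[0.14,-0.67,2.3],[0.14,-0.67,2.3],[0.14,-0.67,2.3],[0.14,-0.67,2.3],[0.14,-0.67,2.3],[0.14,-0.67,2.3]], "angular": [[0,0,1.3],[0,0,2.6],[0,0,3.9],[0,0,5.2],[0,0,6.5],[0,0,7.8],[0,0,9.1],[0,0,9.6]], "fingers": [1,1,1,1,1,1,1,1]}}

```text
time: 8.48
eef_pos: [0.5385, -0.1598, 0.1014]
ee_rot: [-3.054, -0.736, -0.0]
wrist_force: [-0.2, -0.2, 0.4]
opening: 0.0853
```

Run:
```python
from m import *
from station import ctrl
i,p,d=snap("w5",(.56,-.15,.015),zoom=3,hw=130,hh=100)
s=ctrl.read_state();go(s,(.5381,-.1596,.006),down(np.radians(27.3)))
```

```text
tcp [ 0.53853349 -0.15976891  0.10135515] crop origin 123 70 0.08534823260966877
trans [-0.01 -0.01  3.81] ang [-0.   -0.   -0.04]
```

View pics/w5.png

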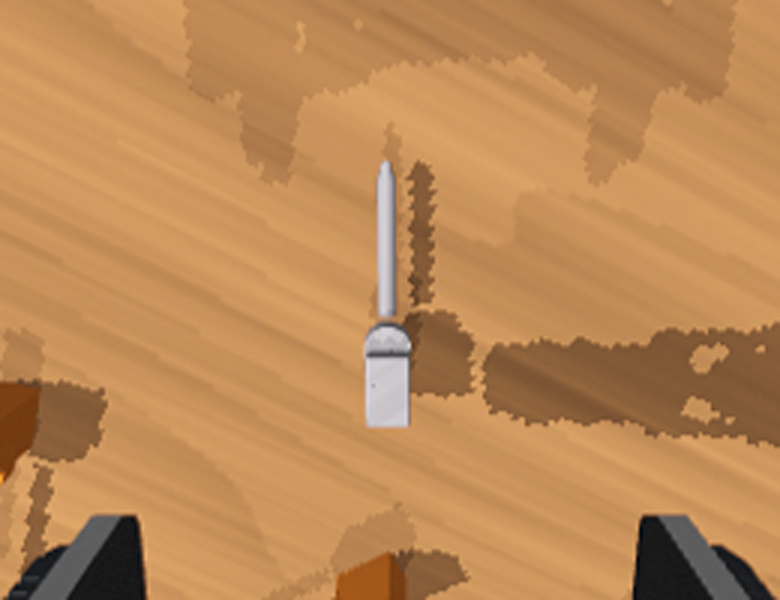

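The pin is centred between the fingers, vertical at crop column 387 against a finger midpoint of 389. The oranges are clear of the finger paths. Descending and gripping.

{"api": "play_rows", "payload": {"translation": [[0,0,2],[0,0,3.3],[0,0,3.8],[0,0,3.8],[0,0,3.8]], "angular": [[0,0,0],[0,0,0],[0,0,0],[0,0,0],[0,0,0]], "fingers": [1,1,0,0,0]}}

```text
time: 9.15
eef_pos: [0.5396, -0.1616, 0.0078]
ee_rot: [3.052, 0.739, 0.003]
wrist_force: [0.6, -0.8, -0.1]
opening: 0.0426
```

{"api": "play_rows", "payload": {"translation": [[0,0,0],[0,0,0],[0,0,0],[0,0,0],[0,0,0],[0,0,0],[0,0,0]], "angular": [[0,0,0],[0,0,0],[0,0,0],[0,0,0],[0,0,0],[0,0,0],[0,0,0]], "fingers": [-1,-1,-1,-1,-1,-1,-1]}}

```text
time: 10.02
eef_pos: [0.5391, -0.1617, 0.0076]
ee_rot: [3.052, 0.738, 0.002]
wrist_force: [-1.1, 0.6, 7.1]
opening: 0.0106
```

Run:
```python
from m import *
i,p,d=snap("w6",(.56,-.15,.015),zoom=3,hw=130,hh=100)
```

```text
tcp [ 0.53913066 -0.16165538  0.00756279] crop origin 119 109 0.010612144209580997
```

View pics/w6.png

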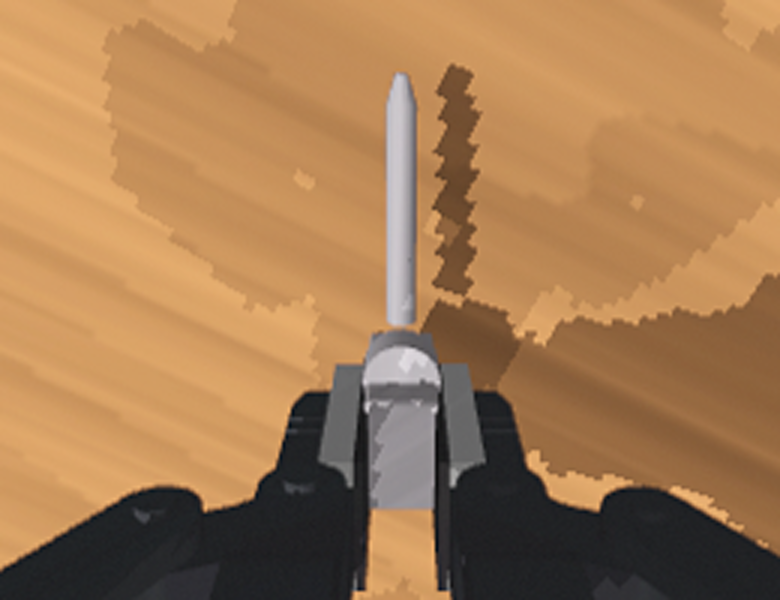

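The pin is gripped by its head sides with the shaft straight ahead. I'll lift it and measure it in the hand.

{"api": "play_rows", "payload": {"translation": [[0,0,-0.5],[0,0,-1.5],[0,0,-3.5],[0,0,-5],[0,0,-5],[0,0,-5]], "angular": [[0,0,0],[0,0,0],[0,0,0],[0,0,0],[0,0,0],[0,0,0]], "fingers": [-1,-1,-1,-1,-1,-1]}}

```text
time: 10.82
eef_pos: [0.5378, -0.161, 0.1311]
ee_rot: [-3.053, -0.738, 0.001]
wrist_force: [0.0, -0.4, 0.2]
opening: 0.0109
```

```bash
cat > pinm.py <<'E'
from m import *
def pinhand(fn):
    """pin shaft measured in hand, in tool frame (x ahead,y), using wrist picture and depth"""
    from station import ctrl,eyes
    s=ctrl.read_state();i=eyes.camera_info("wrist");p,d=eyes.get_image("wrist")
    np.savez(f"pics/{fn}.npz",p=p,d=d,**i);cv2.imwrite(f"pics/{fn}.png",p[:,:,::-1])
    M=R.from_rotvec(s["ee_rot"]).as_matrix();t=s["eef_pos"]
    v,u=np.mgrid[:384,:512];P=(dep(i,u,v,d)-t)@M   # tool frame
    k=(d>0)&(P[...,0]>.017)&(P[...,0]<.07)&(abs(P[...,1])<.012)&(P[...,2]>-.03)&(P[...,2]<.012)
    print("tcp",t,"n",k.sum());Q=P[k];print("x range",Q[:,0].min(),Q[:,0].max())
    k2=k&(P[...,0]>.022);Q=P[k2];print("med top z",np.median(Q[:,2]))
    for a,b in((.022,.034),(.034,.046),(.046,.058)):
        q=Q[(Q[:,0]>a)&(Q[:,0]<b)]
        if len(q): print(a,"y",q[:,1].mean().round(4),"ztop",np.percentile(q[:,2],10).round(4),"w",np.ptp(q[:,1]).round(4))
    sl=np.polyfit(Q[:,0],Q[:,1],1);print("yaw dev deg",np.degrees(np.arctan(sl[0])),"y at 0",sl[1])
    return s,i,p,d
E
python3 - <<'E'
from pinm import *
s,i,p,d=pinhand("w7")
M=R.from_rotvec(s["ee_rot"]).as_matrix();print(np.degrees(np.arctan2(M[1,0],M[0,0])),M[2].round(3))
E
```

```text
tcp [ 0.53783038 -0.16102032  0.13111579] n 959
x range 0.017023451077922608 0.062336869299768415
med top z -0.007962061232528843
0.022 y 0.0006 ztop -0.0089 w 0.0047
0.034 y 0.0007 ztop -0.0091 w 0.0045
0.046 y 0.0007 ztop -0.0089 w 0.0044
yaw dev deg -0.0007613236530000853 y at 0 0.0006517396895166404
27.17721236511021 [-0. -0. -1.]
```

View pics/w7.png

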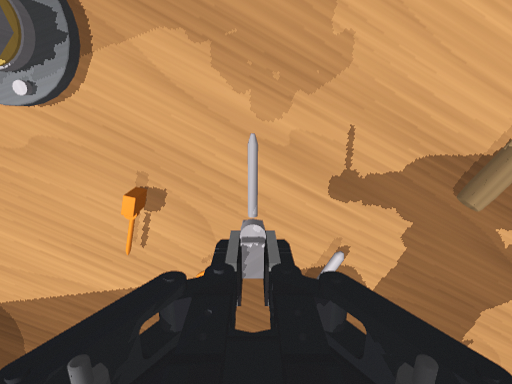

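In hand the shaft axis is about 7 mm above the TCP, the tip is 62 mm ahead, the sideways offset is 0.6 mm, and it is straight. Next is the approach position 102 mm back along the hole line.

```bash
cat >> pinm.py <<'E'
HS=np.array([.5622,.0882]);HA=np.radians(13.83)
HX=np.array([np.cos(HA),np.sin(HA)]);HY=np.array([np.sin(HA),-np.cos(HA)])
def tgt(back,z,dy=-.0006): return np.r_[HS-HX*back+HY*dy,z]
E
python3 - <<'E'
from pinm import *
from station import ctrl
s=ctrl.read_state();go(s,tgt(.102,.13),down(HA));go(s,tgt(.102,.0545),down(HA));print(tgt(.102,.0545))
E
```

```text
trans [ 1.47 -9.37  0.03] ang [-0.01  0.01  1.67]
trans [ 1.47 -9.37  3.05] ang [-0.01  0.01  1.67]
[0.46301363 0.06440033 0.0545    ]
```

{"api": "play_rows", "payload": {"translation": [[1.5,-2,0],[1.5,-4,0],[1.5,-6,0],[1.5,-8,0],[1.5,-9.4,0],[1.5,-9.4,0.5],[1.5,-9.4,0.5],[1.5,-9.4,0.5]], "angular": [[0,0,0.5],[0,0,1],[0,0,1.67],[0,0,1.67],[0,0,1.67],[0,0,1.67],[0,0,1.67],[0,0,1.67]], "fingers": [-1,-1,-1,-1,-1,-1,-1,-1]}}

```text
time: 11.88
eef_pos: [0.4645, 0.0641, 0.1184]
ee_rot: [-3.119, -0.376, 0.002]
wrist_force: [0.3, 0.3, -0.3]
opening: 0.0109
```

Run:
```python
from pinm import *
from station import ctrl
s=ctrl.read_state();print(s["eef_pos"]);go(s,tgt(.102,.0545),down(HA))
```

```text
[0.46452685 0.06411451 0.11836335]
trans [-0.05 -0.02  2.55] ang [-0.    0.01 -0.01]
```

{"api": "play_rows", "payload": {"translation": [[-0.05,-0.02,1],[-0.05,-0.02,2],[-0.05,-0.02,2.55],[-0.05,-0.02,2.55],[-0.05,-0.02,2.55]], "angular": [[0,0,0],[0,0,0],[0,0,0],[0,0,0],[0,0,0]], "fingers": [-1,-1,-1,-1,-1]}}

```text
time: 12.5
eef_pos: [0.4638, 0.0649, 0.0558]
ee_rot: [3.119, 0.377, 0.002]
wrist_force: [-0.2, -0.1, 0.2]
opening: 0.0108
```

Run:
```python
from pinm import *
from station import eyes
s,i,p,d=pinhand("w8");go(s,tgt(.102,.0545),down(HA))
cv2.imwrite("pics/w8c.png",cv2.resize(p[0:240,150:360,::-1],None,fx=2.5,fy=2.5,interpolation=cv2.INTER_CUBIC))
q,_=eyes.get_image("side");cv2.imwrite("pics/s8.png",cv2.resize(q[120:240,150:290,::-1],None,fx=5,fy=5,interpolation=cv2.INTER_CUBIC))
# line in view
hsv=cv2.cvtColor(p,cv2.COLOR_RGB2HSV);m=cv2.inRange(hsv,(21,110,120),(32,255,255))
n,L,S,C=cv2.connectedComponentsWithStats(m)
M=R.from_rotvec(s["ee_rot"]).as_matrix()
for k in range(1,n):
    if S[k,4]>10:
        ys,xs=np.where(L==k);T=(onz(i,xs,ys,.071)-s["eef_pos"])@M;print(S[k],T.mean(0),"dir",np.degrees(np.polyfit(T[:,0],T[:,1],1)[0]),T[:,0].min(),T[:,0].max())
```

```text
tcp [0.46383087 0.06485088 0.05583305] n 954
x range 0.0170199622134336 0.06246091400449557
med top z -0.007977032540588186
0.022 y 0.0007 ztop -0.009 w 0.0047
0.034 y 0.0008 ztop -0.0091 w 0.0045
0.046 y 0.0008 ztop -0.0092 w 0.0044
yaw dev deg 0.1142415281652056 y at 0 0.0007114159577848801
trans [-0.04  0.01  0.05] ang [ 0.   -0.01 -0.  ]
[250   1   7  73 495] [ 0.10142814  0.00107604 -0.01504701] dir -0.4369271495238495 0.08777983429497292 0.11382810805674672
[176   2  36  31 530] [ 0.10810594 -0.02316406 -0.01505015] dir -43.967308180474845 0.10305388984073109 0.11350819484230215
[199  54  91  59 918] [ 0.0787801  -0.00551534 -0.01507668] dir -82.49605902556272 0.07210388353691667 0.0950147283704579
[295  69   8  13  37] [ 0.08704     0.02027043 -0.01505524] dir -1.8982239859969625 0.08464728970261957 0.08930697612720687
[292  78   5  10  22] [ 0.08420006  0.01822565 -0.01505951] dir 0.5465723660246171 0.08227877513240357 0.08582470875057553
```

View pics/w8c.png

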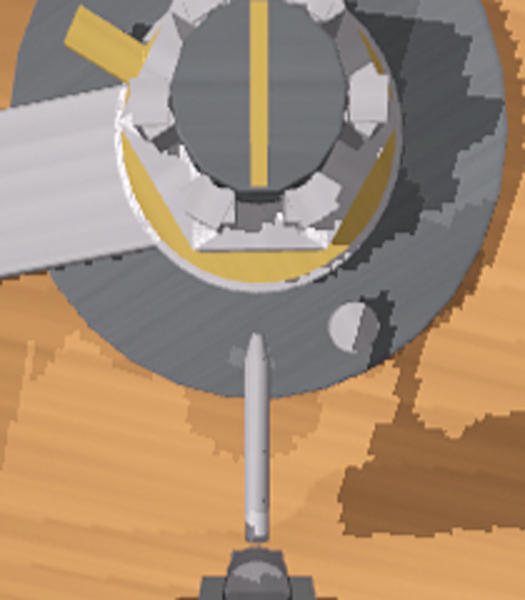

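View pics/s8.png

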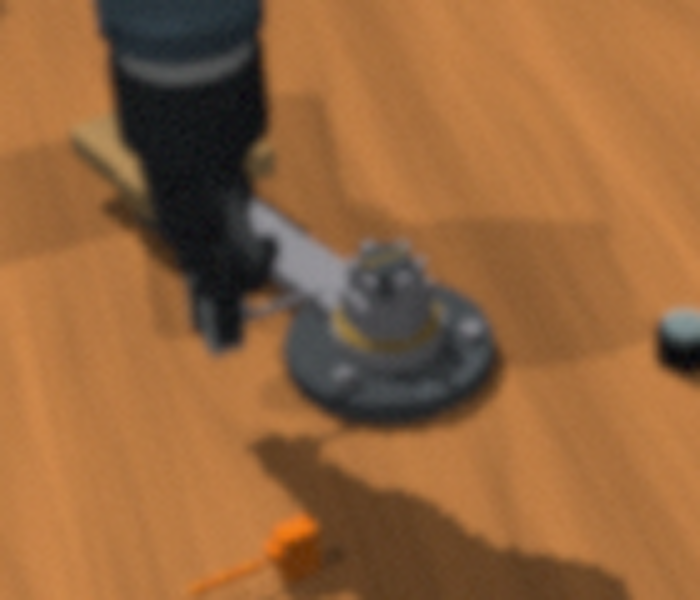

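The pin and the brass line are collinear (0.75 mm against 1.08 mm sideways, under 0.5° in direction), and the height is right to about 1 mm. Inserting in stages.

{"api": "play_rows", "payload": {"translation": [[0,0.012,0.03],[0.3,0.012,0.03],[0.6,0.012,0.03],[0.8,0.012,0.03],[1,0.012,0.03],[1.2,0.012,0.03],[1.2,0.012,0.03]], "angular": [[0,0,0],[0,0,0],[0,0,0],[0,0,0],[0,0,0],[0,0,0],[0,0,0]], "fingers": [-1,-1,-1,-1,-1,-1,-1]}}

```text
time: 13.48
eef_pos: [0.4925, 0.0721, 0.0543]
ee_rot: [3.119, 0.378, 0.0]
wrist_force: [0.3, 0.9, -1.3]
opening: 0.0108
```

Run:
```python
from pinm import *
from station import ctrl
i,p,d=snap("w9",(.55,.085,.062),zoom=4,hw=75,hh=70)
s=ctrl.read_state();print(s["wrist_force"]);go(s,tgt(.0393,.0545),down(HA))
```

```text
tcp [0.49251968 0.07209171 0.05432635] crop origin 178 70 0.010803018709744951
[ 0.22984203 -0.08779082 -0.84929489]
trans [ 1.3   0.02 -0.01] ang [-0.  0.  0.]
```

View pics/w9.png

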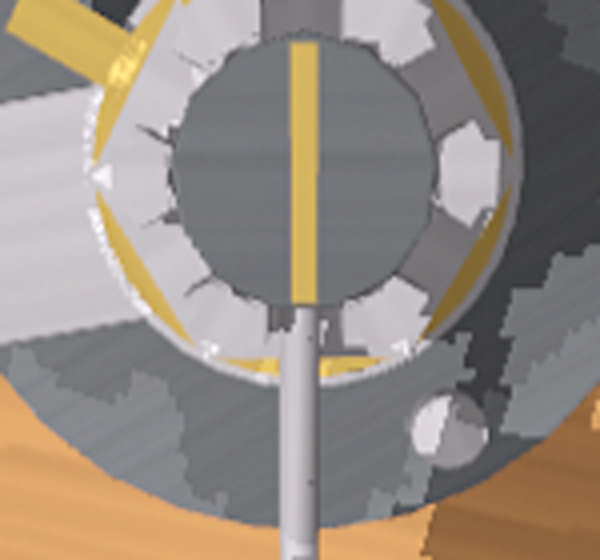

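The tip is in the hole with no force. Carrying on, easing up near home.

{"api": "play_rows", "payload": {"translation": [[0.3,0.01,0],[0.6,0.01,0],[0.8,0.01,0],[1,0.01,0],[1.1,0.01,0],[1.2,0.01,0],[1.2,0.01,0],[1.2,0.01,0]], "angular": [[0,0,0],[0,0,0],[0,0,0],[0,0,0],[0,0,0],[0,0,0],[0,0,0],[0,0,0]], "fingers": [-1,-1,-1,-1,-1,-1,-1,-1]}}

```text
time: 14.52
eef_pos: [0.5212, 0.0789, 0.0543]
ee_rot: [-3.119, -0.378, 0.0]
wrist_force: [-0.5, 0.4, 0.2]
opening: 0.0105
```

Run:
```python
from pinm import *
from station import ctrl
i,p,d=snap("w10",(.55,.085,.062),zoom=4,hw=75,hh=70)
s=ctrl.read_state();print(s["wrist_force"]);go(s,tgt(.0393,.0545),down(HA))
```

```text
tcp [0.52121782 0.07891969 0.05428955] crop origin 177 129 0.010533726750923228
[-0.45823121  1.20457763  0.28320186]
trans [ 0.11  0.01 -0.01] ang [-0.  0. -0.]
```

View pics/w10.png

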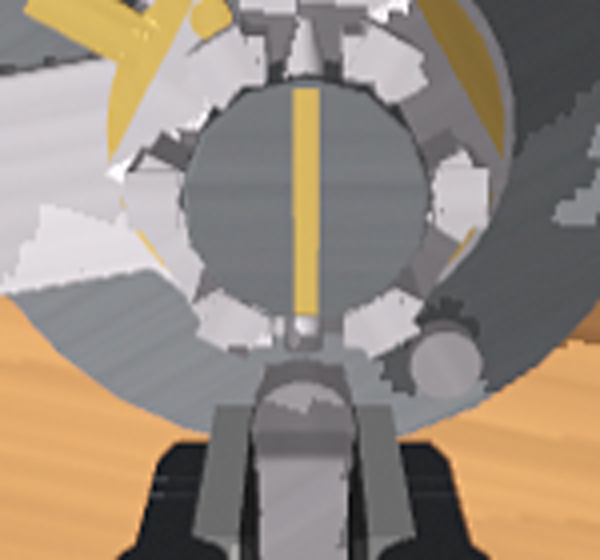

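The tip has come through the far slot and about 3 mm remains. Pushing gently until the collar makes contact.

{"api": "play_rows", "payload": {"translation": [[0.05,0,0],[0.1,0,0],[0.13,0,0],[0.13,0,0]], "angular": [[0,0,0],[0,0,0],[0,0,0],[0,0,0]], "fingers": [-1,-1,-1,-1]}}

```text
time: 15.08
eef_pos: [0.5246, 0.0797, 0.0543]
ee_rot: [3.119, 0.378, -0.0]
wrist_force: [-0.2, 0.6, -0.4]
opening: 0.0107
```

Run:
```python
from pinm import *
from station import ctrl
i,p,d=snap("w11",(.55,.085,.062),zoom=4,hw=75,hh=70)
s=ctrl.read_state();print(s["wrist_force"]);go(s,tgt(.0393,.0545),down(HA))
```

```text
tcp [0.52459124 0.07971345 0.05431455] crop origin 177 136 0.010715239231285848
[ 0.08679754  0.12962092 -1.00483758]
trans [-0.03  0.01 -0.01] ang [ 0. -0. -0.]
```

View pics/w11.png

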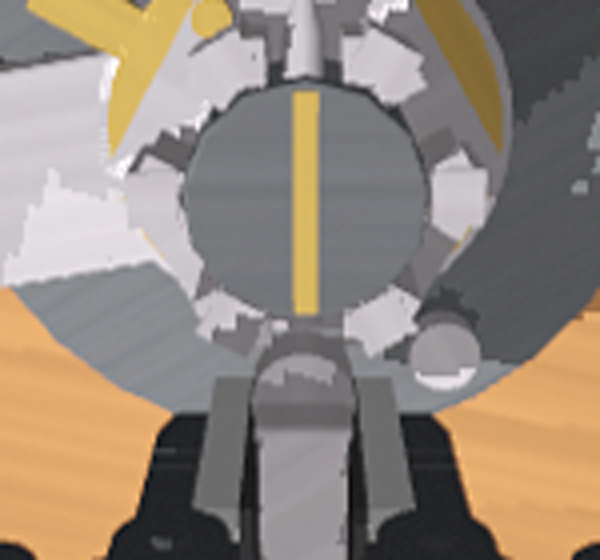

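{"api": "play_rows", "payload": {"translation": [[0.02,0,0],[0.04,0,0],[0.04,0,0]], "angular": [[0,0,0],[0,0,0],[0,0,0]], "fingers": [-1,-1,-1]}}

```text
time: 15.5
eef_pos: [0.5256, 0.08, 0.0543]
ee_rot: [3.119, 0.378, 0.0]
wrist_force: [-0.3, 0.0, -0.2]
opening: 0.0105
```

{"api": "play_rows", "payload": {"translation": [[0.02,0,0],[0.04,0,0],[0.04,0,0]], "angular": [[0,0,0],[0,0,0],[0,0,0]], "fingers": [-1,-1,-1]}}

```text
time: 15.88
eef_pos: [0.5265, 0.0802, 0.0543]
ee_rot: [3.119, 0.378, -0.0]
wrist_force: [0.3, -1.1, -1.1]
opening: 0.011
```

No contact yet, so I'll check the collar gap in pictures.

Run:
```python
from pinm import *
from station import ctrl,eyes
i,p,d=snap("w12",(.56,.087,.062),zoom=5,hw=70,hh=60)
s=ctrl.read_state();M=R.from_rotvec(s["ee_rot"]).as_matrix()
v,u=np.mgrid[:384,:512];P=(dep(i,u,v,d)-s["eef_pos"])@M
w=s["eef_pos"][2]-P[...,2]
for x in np.arange(.006,.075,.0015):
    k=(abs(P[...,0]-x)<.00075)&(abs(P[...,1]-.0007)<.0015)&(d>0)
    if k.any(): print(round(x,4),"h",w[k].mean().round(4),end=' | ')
hsv=cv2.cvtColor(p,cv2.COLOR_RGB2HSV);m=cv2.inRange(hsv,(21,110,120),(32,255,255))
n,L,S,C=cv2.connectedComponentsWithStats(m)
for k in range(1,n):
    if S[k,4]>50:
        ys,xs=np.where(L==k);T=(onz(i,xs,ys,.071)-s["eef_pos"])@M;print(S[k],T.mean(0),T[:,0].min(),T[:,0].max())
```

```text
tcp [0.52648991 0.08018248 0.05433422] crop origin 183 130 0.01102638079053527
0.006 h 0.0754 | 0.0075 h 0.0756 | 0.009 h 0.1208 | 0.0105 h 0.1357 | 0.012 h 0.1092 | 0.0135 h 0.0699 | 0.015 h 0.0683 | 0.0165 h 0.0683 | 0.018 h 0.0672 | 0.0195 h 0.0657 | 0.0225 h 0.0695 | 0.024 h 0.0699 | 0.0255 h 0.0701 | 0.027 h 0.0704 | 0.0285 h 0.0704 | 0.03 h 0.0702 | 0.0315 h 0.0702 | 0.033 h 0.07 | 0.0345 h 0.07 | 0.036 h 0.0701 | 0.0375 h 0.0703 | 0.039 h 0.0699 | 0.0405 h 0.0702 | 0.042 h 0.0699 | 0.0435 h 0.0701 | 0.045 h 0.0704 | 0.0465 h 0.0703 | 0.048 h 0.0703 | 0.0495 h 0.0703 | 0.051 h 0.0668 | 0.0525 h 0.0627 | 0.054 h 0.0624 | 0.0555 h 0.0627 | 0.057 h 0.0627 | 0.0585 h 0.0623 | 0.06 h 0.0543 | 0.0615 h 0.0468 | 0.063 h 0.0376 | 0.0645 h 0.0298 | 0.066 h 0.0289 | 0.0675 h 0.0266 | 0.069 h 0.0169 | 0.0705 h 0.0147 | 0.072 h 0.0147 | 0.0735 h 0.0147 | [ 184  122   98   56 1157] [ 0.06042317 -0.01243751 -0.01665074] 0.043489102582449736 0.06798228387355207
[225 140  10   9  67] [ 0.05866985 -0.00949666 -0.01665073] 0.056753159983131345 0.060275252092853095
[251 163   5  55 274] [ 0.03707054  0.00101855 -0.01665094] 0.023747846569858264 0.049982278592616926
```

View pics/w12.png

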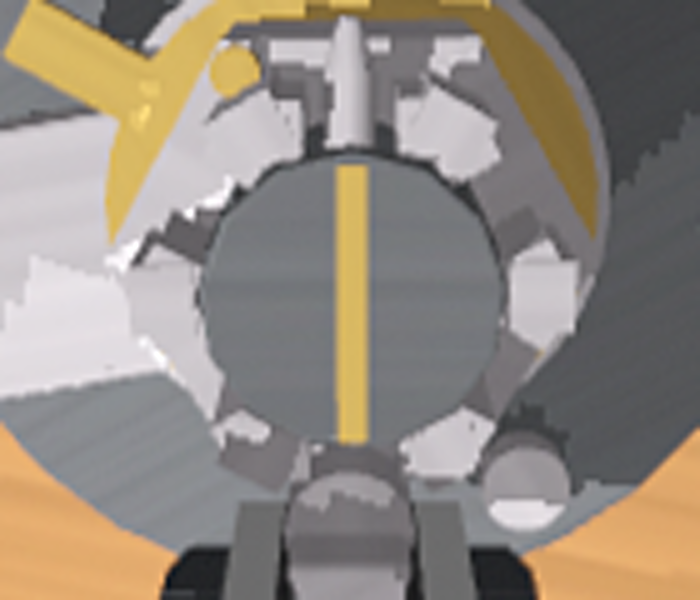

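{"api": "play_rows", "payload": {"translation": [[0.02,0,0],[0.04,0,0],[0.04,0,0]], "angular": [[0,0,0],[0,0,0],[0,0,0]], "fingers": [-1,-1,-1]}}

```text
time: 16.3
eef_pos: [0.5271, 0.0804, 0.0542]
ee_rot: [3.119, 0.378, -0.001]
wrist_force: [-1.6, -1.0, 0.5]
opening: 0.011
```

Run:
```python
from pinm import *
from station import ctrl,eyes
s=ctrl.read_state();print(s["wrist_force"],s["wrist_torque"]);go(s,tgt(.0393,.0545),down(HA))
q,_=eyes.get_image("side");cv2.imwrite("pics/s13.png",cv2.resize(q[150:215,180:260,::-1],None,fx=8,fy=8,interpolation=cv2.INTER_CUBIC))
```

```text
[-1.56680008 -1.02935009  0.48844219] [-0.13101043  0.26632236 -0.01305048]
trans [-0.13  0.01 -0.01] ang [-0.    0.01 -0.  ]
```

View pics/s13.png

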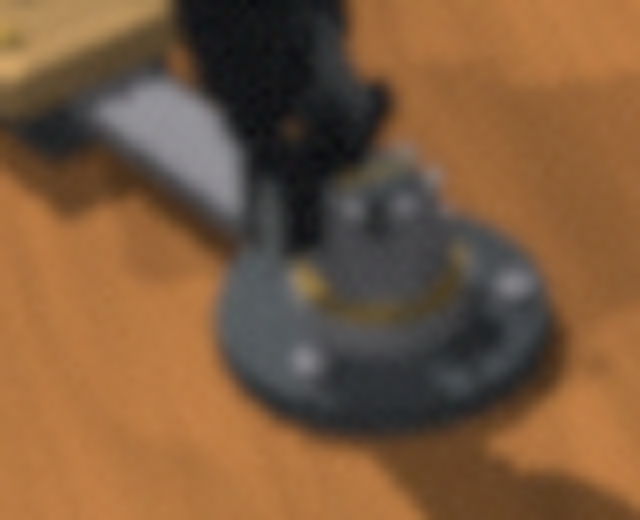

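The advance fell short (0.6 of 1.0 mm) with −1.6 N and a moment, so contact is probably starting. One more small push to confirm.

{"api": "play_rows", "payload": {"translation": [[0.03,0,0],[0.03,0,0],[0.03,0,0]], "angular": [[0,0,0],[0,0,0],[0,0,0]], "fingers": [-1,-1,-1]}}

```text
time: 16.73
eef_pos: [0.5276, 0.0805, 0.0541]
ee_rot: [3.119, 0.378, -0.002]
wrist_force: [-3.7, -2.0, 1.0]
opening: 0.0106
```

Contact confirmed (4 N along the axis). I'll relieve the push, release and lift away.

{"api": "play_rows", "payload": {"translation": [[-0.03,0,0],[-0.03,0,0],[-0.03,0,0],[-0.03,0,0],[-0.03,0,0],[-0.03,0,0]], "angular": [[0,0,0],[0,0,0],[0,0,0],[0,0,0],[0,0,0],[0,0,0]], "fingers": [-1,-0.4,0,0,0,0]}}

```text
time: 17.48
eef_pos: [0.5275, 0.0805, 0.0544]
ee_rot: [-3.119, -0.378, -0.0]
wrist_force: [0.4, -0.1, 0.3]
opening: 0.0429
```

{"api": "play_rows", "payload": {"translation": [[0,0,-0.8],[0,0,-2],[0,0,-4],[0,0,-4],[0,0,-4]], "angular": [[0,0,0],[0,0,0],[0,0,0],[0,0,0],[0,0,0]], "fingers": [0,0.5,1,1,1]}}

```text
time: 18.1
eef_pos: [0.5272, 0.0805, 0.1541]
ee_rot: [-3.119, -0.378, 0.0]
wrist_force: [-1.6, -0.2, -1.4]
opening: 0.0855
```

Run:
```python
from pinm import *
from station import ctrl,eyes
i,p,d=snap("w14",(.55,.085,.062),zoom=5,hw=75,hh=60)
hsv=cv2.cvtColor(p,cv2.COLOR_RGB2HSV);m=cv2.inRange(hsv,(21,110,120),(32,255,255))
n,L,S,C=cv2.connectedComponentsWithStats(m)
for k in range(1,n):
    if S[k,4]>10:
        ys,xs=np.where(L==k);T=onz(i,xs,ys,.071);print(S[k],C[k].round(1),T.mean(0),np.degrees(np.polyfit(T[:,0],T[:,1],1)[0]))
# head top by depth, in hole frame
v,u=np.mgrid[:384,:512];P=dep(i,u,v,d);q=P[...,:2]-HS;a=q@HX;b=q@HY
k=(a<-.02)&(a>-.06)&(abs(b)<.012)&(P[...,2]>.066)&(d>0)
print("head top: along",a[k].min(),a[k].max(),"lat",b[k].mean(),"z",P[k][:,2].mean())
k=(a<.035)&(a>.016)&(abs(b)<.003)&(P[...,2]>.056)&(d>0);print("tip along",a[k].max(),"lat",b[k].mean(),"z",P[k][:,2].mean())
q,_=eyes.get_image("side");cv2.imwrite("pics/s14.png",cv2.resize(q[150:215,180:260,::-1],None,fx=8,fy=8,interpolation=cv2.INTER_CUBIC))
```

```text
tcp [0.52721954 0.08048306 0.15409962] crop origin 177 109 0.08552467988439479
[210 118  59  35 457] [232.8 129.3] [0.57969523 0.10854641 0.071     ] -56.636421436859614
[252 141   3  32  96] [253.  156.5] [0.56256341 0.08789863 0.071     ] 13.971830149315016
[281 144   3   8  12] [281.9 147.5] [0.5751913  0.06714162 0.071     ] 32.16256285889261
[ 35 152  12  11 100] [ 40.7 157.2] [0.52113588 0.2546971  0.071     ] 0.7001104260987171
[223 156  11  17  32] [227.4 164.2] [0.55150992 0.10663932 0.071     ] 55.405643408581405
[273 156  10  17  24] [278.  163.9] [0.56157306 0.06664252 0.071     ] -16.191745219125565
[ 61 215  11  10  80] [ 65.9 219.3] [0.47095533 0.23223991 0.071     ] -3.403830130163346
head top: along -0.046168855579159465 -0.020129093840898865 lat 0.0003239793858056067 z 0.2290172473237278
tip along 0.023224988123962027 lat -0.0014726672147568338 z 0.06478597210489918
```

View pics/w14.png

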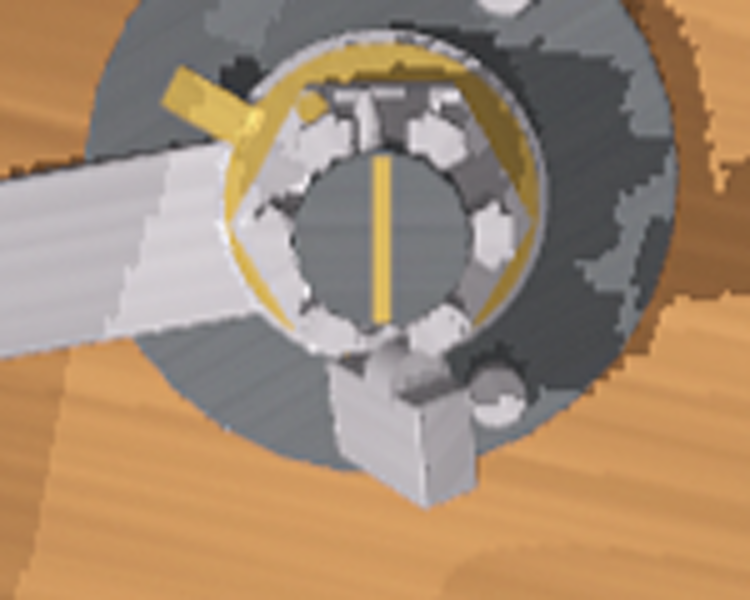

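View pics/s14.png

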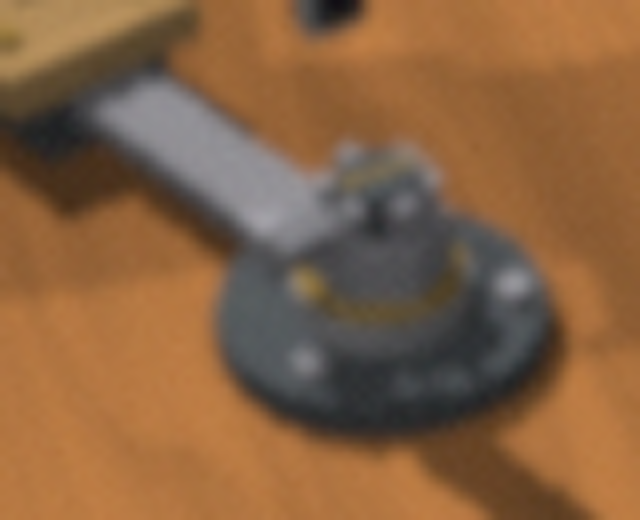

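The fingers are clear. The pin stays in with its tip out of the far slot and has rolled about its own axis, which does no harm. I'll back off a little, check that it is still, and measure mid point and angle.

{"api": "play_rows", "payload": {"translation": [[-0.6,0,-0.5],[-0.6,0,-0.5],[-0.6,0,-0.5],[-0.6,0,-0.5],[-0.6,0,-0.5],[-0.6,0,-0.5]], "angular": [[0,0,0],[0,0,0],[0,0,0],[0,0,0],[0,0,0],[0,0,0]], "fingers": [1,1,1,1,1,1]}}

```text
time: 18.95
eef_pos: [0.5129, 0.0769, 0.1667]
ee_rot: [-3.119, -0.378, 0.0]
wrist_force: [0.5, 0.1, -0.7]
opening: 0.0852
```

Run:
```python
from pinm import *
i,p,d=snap("w15",(.55,.085,.062),zoom=6,hw=60,hh=48)
v,u=np.mgrid[:384,:512];P=dep(i,u,v,d);q=P[...,:2]-HS;a=q@HX;b=q@HY
for x in (.017,.019,.021,.023,.025):
    k=(abs(a-x)<.001)&(abs(b)<.006)&(P[...,2]>.058)&(P[...,2]<.07)&(d>0)
    if k.any(): print("tip",x,b[k].mean(),P[k][:,2].max(),k.sum())
k=(a<-.026)&(a>-.06)&(abs(b)<.03)&(P[...,2]>.04)&(P[...,2]<.09)&(d>0)
print("head along",np.percentile(a[k],[1,99]),"lat",np.percentile(b[k],[1,50,99]),"zmax",P[k][:,2].max())
k=(a<-.017)&(a>-.0265)&(abs(b)<.0075)&(P[...,2]>.055)&(P[...,2]<.09)&(d>0)
for x in(-.019,-.021,-.023,-.025):
    kk=k&(abs(a-x)<.001); print("collar",x,b[kk].mean(),b[kk].min(),b[kk].max(),P[kk][:,2].max() if kk.any() else 0)
```

```text
tcp [0.51293671 0.07686898 0.16666873] crop origin 192 102 0.08520591636431675
tip 0.017 -0.0009540259998306067 0.06783554113456591 20
tip 0.019 -0.001170015432167699 0.06738469364539942 25
tip 0.021 -0.0022195790400670596 0.0649562763721779 9
tip 0.023 -0.0020288090903629093 0.06533340294640946 6
head along [-0.0459347  -0.02612945] lat [-0.00889755  0.00490461  0.01670214] zmax 0.07245544918625987
collar -0.019 0.0011257874620816534 -0.007358691968055326 0.007424683648766423 0.06775260690506002
collar -0.021 0.003077403814132058 -0.0013158634877158094 0.00668855984787091 0.06616160306864849
collar -0.023 0.002226339126971728 -0.0022316994878031396 0.0066755269098549 0.06674655502185198
collar -0.025 0.0019086860272788753 -0.004091369211396738 0.006721654329529933 0.0661329940016428
```

View pics/w15.png

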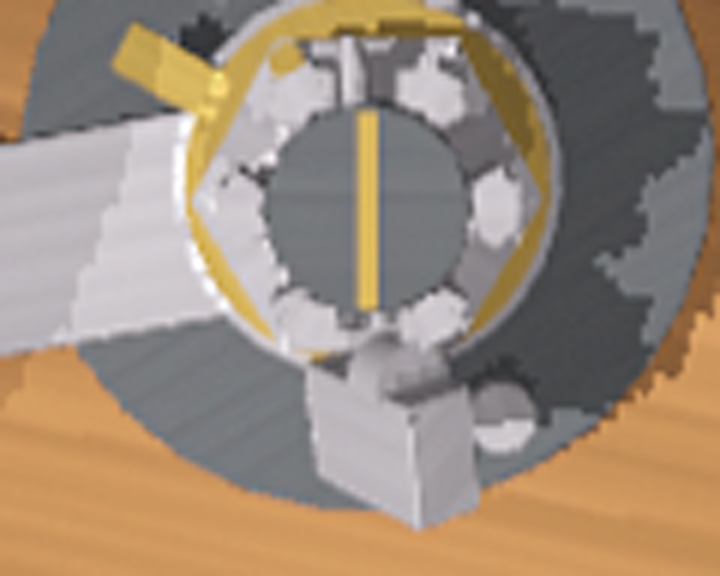

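Run:
```python
from pinm import *
from station import eyes,ctrl
z=np.load("pics/w15.npz");i={k:z[k] if k=="extrinsics" else float(z[k]) for k in("vertical_fov","cx","cy","extrinsics")}
A=lambda v:np.degrees(np.arctan2(v[1],v[0]))
f=lambda x,y,zz:onz(i,192+x/6,102+y/6,zz)[:2]
c=(f(368,112,.071)+f(368,308,.071))/2
pip=f(286,55,.054)-c;tab=f(124,47,.031)-c;print("stud",c,"pip",np.hypot(*pip),A(pip),"tab",np.hypot(*tab),A(tab),"nut x - hole",A(pip)-30-13.83)
for n in("scene","side"):
    p,_=eyes.get_image(n);p0=np.load(f"pics/{n}0.npz")["p"];cv2.imwrite(f"pics/{n}_end.png",p[:,:,::-1])
i2,p2,d2=snap("w16",(.55,.085,.062));a=cv2.absdiff(p2,np.load("pics/w15.npz")["p"]);print("change between pictures",a.mean(),(a.max(2)>40).sum())
```

```text
stud [0.56204688 0.08740189] pip 0.02395421372233398 43.592749433572465 tab 0.04429955916477809 74.38947041913215 nut x - hole -0.2372505664275355
tcp [0.51292232 0.07685242 0.16682092] crop origin 152 75 0.08519665953012981
change between pictures 0.8714345296223959 189
```

View pics/scene_end.png

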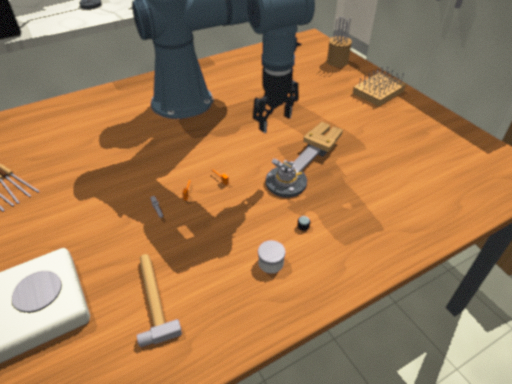

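The final scene shows the pin in the nut, and the thick pin (156,207), oranges, tin, loupe and mallet where they were. Handing in.

Run:
```python
from station import ctrl
s=ctrl.read_state();print(s["time"],s["wrist_force"]);print(ctrl.sign_off())
```

```text
19.15 [-0.07399462  0.79431622 -0.27170742]
the job is handed in; nothing more can be done
None
```

I tightened the nut and put the thin lock pin through slot and hole, then handed the job in at 19.15 s; the hand-in gave no verdict.

- **Nut:** I turned it about 63° clockwise, from about −0.59 rad to about +0.53 rad past tight. The slot was within 1° of the stud's hole before the pin went in. The last picture gave 0.2° off the hole.
- **Pin:** I pushed it in until about 4 N showed the collar had met the nut, then released it. The mid point came out about 1 mm from the hole's centre, against a calibration good to about 2 mm. The pin lies at about 0.12 rad to the hole, and its tip shows in the far slot.
- **Other things:** The thick pin, the orange look-alikes, the tin, the loupe and the mallet look unmoved in the last scene picture. The gripper is clear, with wrist force under 1 N.

Two checks did not agree cleanly:
- **Home position:** My position estimates put home 2–4 mm short of where the collar met the nut, so I relied on the contact force for that.
- **Stillness:** The pin rolled about its own axis when I let go, leaving the head turned. Two later pictures still differed in 189 pixels; I put that down to noise or the arm settling, but did not confirm it.

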